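# Fit the hold-down spring across the sample box on the shaker

## Robot

A 6-joint arm with a two-finger parallel gripper is mounted at the origin on the work surface. World frame = base frame: x ahead of the robot, y to its left, z up, the work surface at z = 0. Lengths are in m, angles in rad, forces in N, time in s.
With the tool pointing down it reaches from about 0.325 to 0.9 m from the base axis. Payload 6.1 kg.
Tool frame: the origin (TCP) lies on the centre line of the jaws, within the pads' length; the fingertips stand 22 mm ahead of it and the grasp point (between the pads) lies 3 mm ahead of it (manip.tip_extent is the z of the fingertips in the tool frame, in m); z points along the fingers, y is the line along which they close (so a half turn about z gives the same grasp; the last joint's range is limited). The gripper opens to 87 mm and grips with 3 to 60 N. Pads are 19 mm wide; open, the fingers measure 117 mm over their backs; the gripper's body (75 mm by 190 mm) begins 51 mm behind the grasp point.
Start: joints at [1.115, 0.22, 1.526, -0, 1.395, -0.126], TCP at [0.202, 0.591, 0.245] pointing down, gripper open.
Joint ranges: [-2.98, 2.98], [-0.91, 2.08], [0.09, 2.57], [-1.24, 4.39], [0.2, 2.65], [-2.68, 2.68]. Speed limits (rad/s): [2.57, 2.57, 3.01, 3.14, 3.14, 3.14].

## Interface

Orientations are given as a unit quaternion [w, x, y, z].
In Python, from bench import manip gives the robot as it stands. The module is installed in compiled form; this text tells all that it offers. Calls block until the motion is done:
- manip.move_to(position, orientation): joint-space move of the TCP to a pose.
- manip.move_straight(position, attitude=None, max_speed=0.15): straight line of the TCP; attitude=None keeps the orientation; max_speed is the mean speed in m/s.
- manip.move_j(angles): joint-space move.
- manip.open_gripper() and manip.grasp(): open the fingers fully, or close them until they stop; the grip force is fixed at half the most.
- manip.dwell(seconds).
- manip.solve_ik(position, orientation): joint angles nearest the present ones, or None.
- manip.get_state(): the state.
- manip.read_camera(name): name is "scene" or "top" or "wrist"; returns a dict with "frame" (420x560x3 uint8, red, green, blue), "vertical_fov" (degrees; the focal length in pixels is half the picture's height over the tangent of half this angle, whatever the lens; pixels are square), "cx", "cy" (the principal point, pixels), "k1" (the pictures are not rectified: a ray, as slopes to the right and down, at radius r is drawn at 1 + k1 r^2 times it, then the intrinsics apply), "rvec" (rotation vector, rad) and "tvec" (3), from world to camera coordinates, as OpenCV has them; the wrist camera has in their place "T_tool_cam" (4x4, takes a point from camera to tool coordinates, whose origin is the TCP and whose axes are the flange's). Camera axes: x right, y down, z forward; pixel columns grow to the right and rows downward; lengths in m; the calibration is good to about 2 mm. A picture is of the moment at which its call begins: read the wrist's pose just before it. There is no depth.
A pose or a line that the arm cannot do raises manip.PlanningError and nothing moves.
- manip.hand_in(): hands the job in; it is judged then, once.
The state is a dict: "clock": time; "joints": joint angles; "joint_vel": joint speeds; "tau": joint torques, N m; "position": TCP position; "ee_rot": TCP orientation; "wrist_force": force on the tool from outside, world axes, zero at the start; "torque": the same for the moment, N m; "grip_width": finger opening in m; "gripper_force": force on a finger pad.
Only numpy, scipy, OpenCV 4.12 (cv2) and the standard library are available. Lean on these libraries where they do the work, as an engineer would, in place of code of your own. Each camera call takes 0.05 s, during which the arm holds its last target. There are 200 camera calls.

## Task

Secure the sample box on the tube shaker with its hold-down spring, which waits in the grey cradle: first put the pin of the yellow end fully down into the hole in the shaker's lug, then take the green end, stretch the spring over the box and slide its ring all the way down the leaning post, to the brass collar. Leave the box where it stands and disturb nothing else on the bench.

Things in the scene. Friction and masses are not known exactly. Their poses are not given: they have to be found in the camera images.
- hook_grip (a point): grip point of the spring's YELLOW hook-end block, 24 mm (along the spring) x 16 mm wide x 40 mm tall: on its vertical centre line, 20 mm above its flat underside, 20 mm below its top, 8 mm above the coil's axis. Axes: x along the coil from hook end to eye end, y across the width, z up. A steel pin, 10 mm thick, round tip, sticks out 18 mm down from the middle of the underside
- hook_shoulder (a point): centre of the yellow block's underside, where the pin leaves it: 20 mm below hook_grip, same axes; the pin's tip is 18 mm below this
- eye_pivot (a point): crosswise pivot at the far end of the coil, on the coil's axis; axes of the coil (x outward). The coil (18 mm thick, square section to the touch) cannot bend, only stretch: slack, pin axis to pivot is 100 mm; 2 N start the stretch, then 130 N/m, about 7 N when fitted, at most 98 mm of stretch. The whole spring weighs about 150 g
- eye_grip (a point): grip point of the GREEN tab at the spring's eye end, 22 mm long x 14 mm wide x 41 mm tall: middle of its length and width, 20 mm below its top. Axes of the green end: x outward (away from the hook), y across the width, z along the ring's axis (up at the start). The green end turns on the stiff pivot (about y, 0.9 rad either way, stays as left), which is 15 mm behind (-x) and 14 mm below (-z)
- eye_ring (a point): centre of the steel ring (eye) on the green end, 23 mm outward (+x) and 2 mm below (-z) eye_grip, same axes. Ring 23 mm outside, bore 14 mm, 16 mm tall along its z axis
- cradle: grey cradle on the table, 60 x 50 mm, 52 mm tall, origin under its centre. At the start the slack spring lies level on it, coil axis 55 mm above the table, held under the middle of the coil; both coloured ends overhang freely
- lug_hole (a point): centre of the mouth of the hole in the aluminium lug, at the shaker's end farther from the robot. Vertical hole about 15 mm wide, bevelled, 38 mm deep; lug 44 x 44 mm, its flat top (the mouth) 93 mm above the table, 38 mm above the blue deck. Axes: shaker's; -x points from hole to post, z up. post's origin is 179 mm from here along -x and 6 mm higher
- post: steel post, 10 mm thick, at the shaker's end nearer the robot, raked 30 degrees, top leaning away from the hole. Origin: on its axis where the seated ring's centre belongs; z up along the post, y level, across. Tip, tapered over the last 12 mm to 3.6 mm, is 24 mm up z; top of the brass collar (20 mm wide) is 8.5 mm down z. The ring passes only with its axis within about 14 degrees of the post's
- shaker: white shaker with blue deck, 300 mm (along the spring line) x 190 mm, deck 55 mm above the table, fixed; origin on the table under its centre, x towards the lug
- sample_box: clear box with red lid, 94 x 120 x 40 mm, loose (about 0.45 kg) on the deck between lug and post; origin under its centre, lid top 95 mm above the table. The hooked slack spring lies level across the lid, coil axis then about 105 mm above the table, the foot of the green tab about 3 mm clear of the lid near its edge
- tube_rack: clear rack 170 x 85 mm full of red-capped tubes, 102 mm tall in all; origin under its middle; a bystander
- spray_bottle: white bottle, 170 mm tall, 70 mm across; origin under its middle; a bystander
- beaker: glass beaker 90 mm tall, 70 mm across; origin under its middle; a bystander
- tip_box: orange pipette-tip box 120 x 80 mm, 79 mm tall; origin under its middle; a bystander
- pipette: white pipette lying down, about 240 mm long, 22 mm high; origin under its middle; a bystander
- marker: black marker pen lying down, 120 mm long, 14 mm high; origin under its middle; a bystander
There are look-alikes about, which are no part of the job. There is more than one size of the part that bears hook_grip; the job needs the larger.

How it is judged:
On the way:
1. the pin of the yellow end is down in the lug's hole while the green end is still off the post (horizontal distance between hook_shoulder and lug_hole below 0.007 m and z of hook_shoulder in the frame of lug_hole between -0.006 and 0.007 m and distance between eye_ring and post above 0.025 m), for 0.2 s.
At the end, for the whole second after the job is handed in: the yellow block's underside is within 7 mm of the lug's top (the pin down the hole, within 7 mm of its centre), the ring's centre is within 9 mm of its seat on the post with its axis within 20 degrees of the post's, and the box is within 15 mm of where it began (horizontal distance between hook_shoulder and lug_hole below 0.007 m and z of hook_shoulder in the frame of lug_hole between -0.006 and 0.007 m and distance between eye_ring and post below 0.009 m and angle between the z axis of eye_ring and the z axis of post, either way round below 0.35 rad and distance of sample_box from where it was at the start of the episode below 0.015 m); the robot touches nothing.
It fails at once if a bystander is pushed more than 30 mm (distance of any of tube_rack, spray_bottle, beaker, tip_box, pipette, marker from where it was at the start of the episode above 0.03 m).
It also fails if it takes over 62 s, if anything falls off the work surface, if the arm or the gripper's body presses on something with over 40 N, if the wrist force passes 120 N, or if a joint passes its speed limit or range.

## Working session

There is one attempt and no reset: what is moved stays moved. The work goes in short steps, each a Python script; the robot and the scene stay as the last script left them, time stands still between calls to the robot, and variables do not carry over. Pictures are saved under pics/ and viewed, at most 10 in all, crops included, and the job is handed in when it is done.

```bash
mkdir -p pics
cat > h.py <<'E'
import numpy as np, cv2
from bench import manip
from scipy.spatial.transform import Rotation as R
def q2R(q): return R.from_quat([q[1],q[2],q[3],q[0]])
def R2q(r):
    x,y,z,w=r.as_quat(); return [w,x,y,z]
def cam(name):
    s=manip.get_state(); c=manip.read_camera(name)
    h,w=c['frame'].shape[:2]; f=h/2/np.tan(np.radians(c['vertical_fov'])/2)
    c['K']=np.array([[f,0,c['cx']],[0,f,c['cy']],[0,0,1.]])
    if 'rvec' in c:
        Rm=R.from_rotvec(np.ravel(c['rvec'])).as_matrix(); t=np.ravel(c['tvec'])
    else:
        T=np.eye(4);T[:3,:3]=q2R(s['ee_rot']).as_matrix();T[:3,3]=s['position']
        M=np.linalg.inv(T@np.array(c['T_tool_cam'])); Rm=M[:3,:3];t=M[:3,3]
    c['R']=Rm;c['t']=t;c['D']=np.array([c['k1'],0,0,0.])
    return c
def ray(c,uv):
    p=cv2.undistortPoints(np.array([[uv]],float),c['K'],c['D'])[0,0]
    return -c['R'].T@c['t'], c['R'].T@np.array([p[0],p[1],1])
def onz(c,uv,z):
    o,d=ray(c,uv); return o+d*(z-o[2])/d[2]
def proj(c,P):
    return cv2.projectPoints(np.array(P,float).reshape(-1,3),R.from_matrix(c['R']).as_rotvec(),c['t'],c['K'],c['D'])[0][:,0]
def tri(cs,uvs):
    A=np.zeros((3,3));b=np.zeros(3)
    for c,uv in zip(cs,uvs):
        o,d=ray(c,uv);d/=np.linalg.norm(d);M=np.eye(3)-np.outer(d,d);A+=M;b+=M@o
    return np.linalg.solve(A,b)
def save(n,img,sc=1):
    cv2.imwrite('pics/'+n,cv2.resize(cv2.cvtColor(img,cv2.COLOR_RGB2BGR),None,fx=sc,fy=sc,interpolation=cv2.INTER_CUBIC))
def blobs(c,lo,hi,amin=30):
    m=cv2.inRange(cv2.cvtColor(c['frame'],cv2.COLOR_RGB2HSV),np.array(lo),np.array(hi))
    n,l,s,ce=cv2.connectedComponentsWithStats(m)
    return [(s[i][:5].tolist(),ce[i].round(1).tolist()) for i in range(1,n) if s[i][4]>=amin]
def down(yaw): # tool z down, tool x at heading yaw
    c,s=np.cos(yaw),np.sin(yaw)
    return R.from_matrix(np.array([[c,s,0],[s,-c,0],[0,0,-1.]]))
E
python3 - <<'E'
from h import *
for n in ('top','scene'):
    c=cam(n); save(n+'0.png',c['frame'],1.4)
    print(n,-c['R'].T@c['t'],c['K'][0,0],c['k1'])
    print('Y',blobs(c,(22,120,80),(34,255,255),20)); print('G',blobs(c,(40,100,50),(85,255,255),20)); print('B',blobs(c,(95,100,50),(125,255,255),80))
print(manip.get_state(),manip.tip_extent)
E
```

```text
top [ 0.22829613 -0.01784736  1.46326935] 531.3988851586718 -0.164904384884527
Y [([481, 165, 79, 70, 2653], [512.0, 200.8]), ([453, 190, 11, 12, 69], [458.2, 195.9]), ([407, 214, 9, 10, 69], [411.6, 218.3])]
G [([428, 203, 9, 12, 63], [431.6, 208.8]), ([407, 256, 6, 9, 46], [409.7, 259.8])]
B [([268, 78, 52, 48, 1957], [293.5, 101.6]), ([208, 110, 12, 12, 108], [212.9, 115.4]), ([268, 147, 73, 103, 4271], [304.1, 203.4])]
scene [ 1.06621944 -0.8832316   0.84528892] 441.3489295566537 0.03374268086680509
Y [([223, 273, 12, 18, 142], [228.8, 280.8]), ([77, 301, 140, 119, 8113], [155.1, 380.1]), ([216, 353, 15, 10, 142], [223.2, 357.5])]
G [([189, 254, 9, 6, 30], [192.9, 256.2]), ([222, 320, 14, 8, 93], [228.2, 323.1])]
B [([155, 0, 107, 106, 7106], [212.6, 37.1]), ([277, 195, 24, 18, 225], [287.7, 203.5]), ([247, 201, 114, 60, 1842], [303.6, 232.9]), ([372, 227, 65, 46, 1671], [404.8, 249.0])]
{'clock': 0.1, 'joints': array([ 1.11485932e+00,  2.21196114e-01,  1.52749283e+00, -1.60593640e-05,
        1.39471601e+00, -1.26105980e-01]), 'joint_vel': array([ 0.0013236 ,  0.00038681, -0.00306447,  0.00111939, -0.00193739,
        0.00012618]), 'tau': array([ 1.36059909e-03, -4.95944917e+01, -3.88523877e+01,  7.02618831e-02,
        5.14019269e-02, -7.26490680e-05]), 'position': array([0.20220479, 0.59082904, 0.24351841]), 'ee_rot': array([-2.52431287e-04,  1.64167531e-01,  9.86432056e-01, -8.70317933e-04]), 'wrist_force': array([-0.08130606,  1.57744518,  0.50929528]), 'torque': array([-0.0026032 ,  0.01179113,  0.00251517]), 'gripper_force': 0.0, 'grip_width': 0.08687687412118672} 0.022
```

View pics/top0.png

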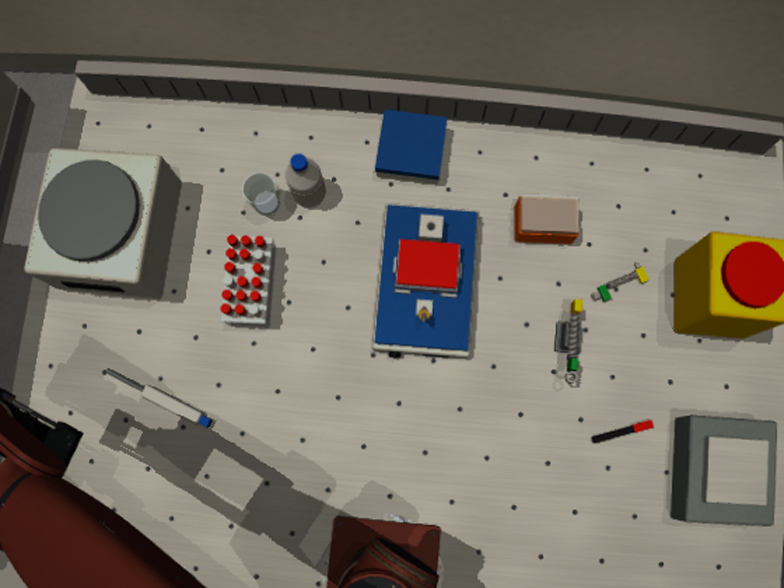

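View pics/scene0.png

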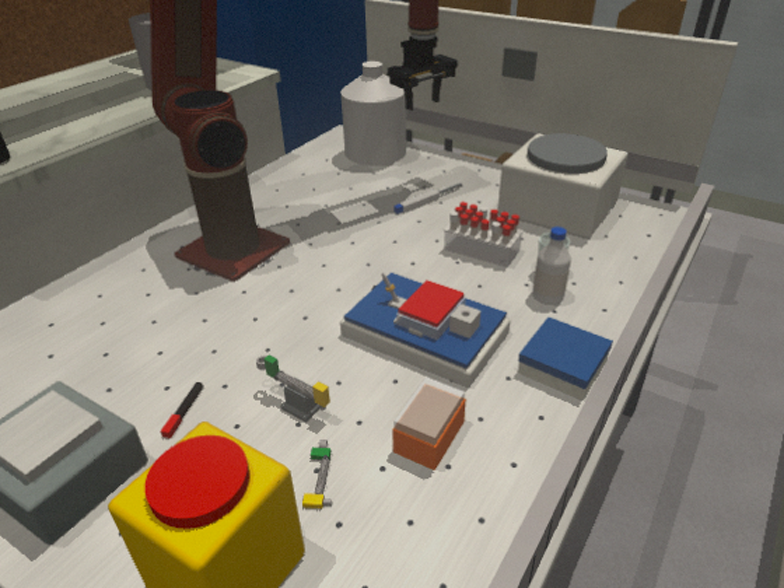

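The real spring is the one on the cradle: in the top view yellow is at raw (412,218) and green at (410,260). In the scene view yellow is at (229,281) and green at (193,256).

Look-alikes:
- The small spring lying on the table: top (458,196) and (432,209), scene (223,357) and (228,323).
- The yellow machine with the red button: top (512,201).
- The blue-lidded box: top (294,102).

The lug hole is at top (308,161) and the post at about (303,222).

Run:
```python
from h import *
np.set_printoptions(precision=4,suppress=True)
t=cam('top');s=cam('scene')
Y=tri((t,s),((411.6,218.3),(228.8,280.8)));G=tri((t,s),((409.7,259.8),(192.9,256.2)))
print('Y',Y,'G',G,np.linalg.norm((Y-G)[:2]))
print('Y z83',onz(t,(411.6,217.5),.083),'G z89',onz(t,(409.7,259.8),.089))
L=onz(t,(307.9,161.4),.093);print('lug',L,'post ~',onz(t,(303,222),.1))
print('rack etc', [onz(t,(x/1.4,y/1.4),z) for x,y,z in((300,162,.17),(620,283,.03),(605,294,.03))])
yaw=np.arctan2(*(Y-G)[1::-1])  # hook direction from eye
print('yaw',yaw)
p=manip.get_state()['position']
manip.move_straight([p[0],p[1],.36],max_speed=.3)
C=(Y+G)/2
for k in (yaw,yaw+np.pi):
    q=R2q(down(k)); j=manip.solve_ik([C[0],C[1],.30],q); print(k,j)
w=cam('wrist');print(w['T_tool_cam'],w['K'][0,0])
```

```text
Y [ 0.5403 -0.3258  0.0661] G [ 0.4244 -0.3213  0.0872] 0.11599534748259596
Y z83 [ 0.5395 -0.3212  0.083 ] G z89 [ 0.4245 -0.3205  0.089 ]
lug [ 0.6649 -0.0311  0.093 ] post ~ [ 0.4966 -0.0325  0.1   ]
rack etc [array([0.7424, 0.2236, 0.17  ]), array([ 0.604 , -0.4201,  0.03  ]), array([ 0.5784, -0.3902,  0.03  ])]
yaw -0.038403529363161736
-0.038403529363161736 [-0.7265  0.0841  1.5752 -0.      1.4823  0.8827]
3.103189124226631 [-0.7265  0.0841  1.5752 -0.      1.4823 -2.2589]
[[ 0.0004 -0.9595 -0.2817  0.0774]
 [ 1.      0.0004  0.0002 -0.0011]
 [-0.0001 -0.2817  0.9595 -0.1398]
 [ 0.      0.      0.      1.    ]] 298.990712696165
```

Run:
```python
from h import *
np.set_printoptions(precision=4,suppress=True)
q=R2q(down(-.02))
manip.move_to([.49,-.323,.30],q)
w=cam('wrist'); save('w1.png',w['frame'],1.4)
print('Y',blobs(w,(22,120,60),(34,255,255),40)); print('G',blobs(w,(40,100,40),(85,255,255),40))
print(proj(w,[[.5395,-.3225,.083],[.4245,-.3205,.089],[.5395,-.3225,.063]]), manip.get_state()['position'],manip.get_state()['clock'])
```

```text
Y [([434, 0, 126, 175, 18486], [503.7, 87.6]), ([380, 53, 22, 29, 390], [390.6, 67.1]), ([275, 134, 14, 22, 292], [281.4, 144.4])]
G [([322, 93, 19, 25, 291], [330.6, 105.1]), ([275, 223, 11, 23, 204], [280.3, 234.5])]
[[277.9827 146.852 ]
 [278.177  240.2022]
 [278.0648 145.5669]] [ 0.4904 -0.3224  0.3001] 4.1833
```

View pics/w1.png

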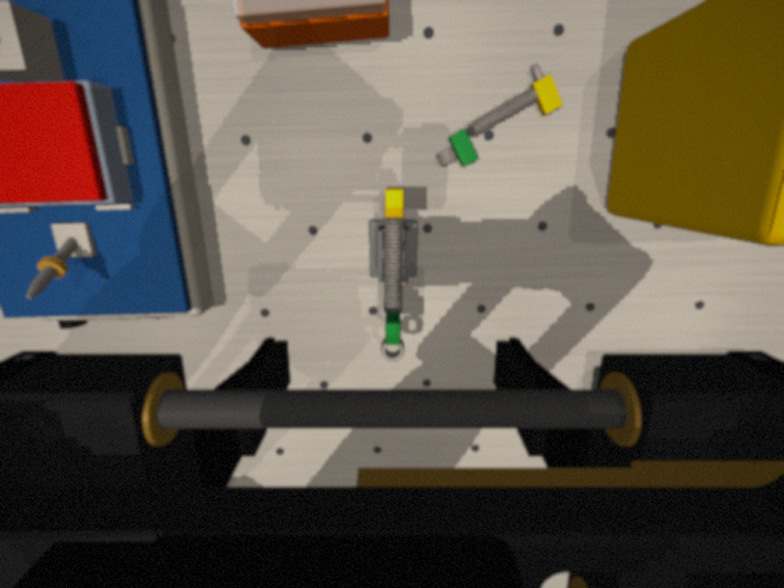

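This view shows the large spring on the cradle: yellow at raw (281.5,145), green at (280,235), ring at (280,248). The small spring lies up and to the right at (390,67) and (331,105). The post is at the lower left with its tip at about (21,211). I'll grasp the yellow end.

Run:
```python
from h import *
np.set_printoptions(precision=4,suppress=True)
w=cam('wrist')
Y=onz(w,(281.7,144.7),.083);G=onz(w,(280.3,235),.089);print(Y,G,np.linalg.norm(Y-G))
yaw=np.arctan2(*(Y-G)[1::-1]);print(yaw)
q=R2q(down(yaw))
manip.move_to([Y[0],Y[1],.16],q)
w=cam('wrist');b=[x for x in blobs(w,(22,120,60),(34,255,255),40) if abs(x[1][0]-280)<40];print(b)
x,y,ww,hh,_=b[0][0];Y2=onz(w,(x+ww/2-.5,y+hh/2),.083);print(Y2)
save('w2.png',w['frame'])
Yx=(Y+Y2)[:2]/2
manip.move_straight([Yx[0],Y2[1],.069],max_speed=.1)
manip.grasp();s=manip.get_state();print(s['grip_width'],s['gripper_force'],s['wrist_force'],s['position'])
manip.move_straight([Yx[0],Y2[1],.20],max_speed=.1)
s=manip.get_state();print(s['grip_width'],s['gripper_force'],s['wrist_force'],s['torque'],s['clock'])
w=cam('wrist');save('w3.png',w['frame'],1.2);print([x for x in blobs(w,(22,120,60),(34,255,255),40)], blobs(w,(40,100,40),(85,255,255),40))
c=cam('scene');save('s3.png',c['frame'][150:350,130:430],2.5)
```

```text
[ 0.5419 -0.3269  0.083 ] [ 0.4314 -0.3233  0.089 ] 0.11065424311843072
-0.032526253831769325
[([267, 200, 22, 41, 777], [277.1, 220.9])]
[ 0.5467 -0.3269  0.083 ]
0.016006725790981696 29.99975119717419 [ 1.0918  0.5156 -0.7218] [ 0.5443 -0.3268  0.069 ]
0.015639572180144404 29.999384097754955 [-0.2569 -1.1002 -1.3025] [-0.0555  0.0186 -0.032 ] 8.5917
[([469, 36, 91, 207, 14460], [520.9, 139.1]), ([402, 87, 29, 35, 607], [416.1, 104.0]), ([263, 242, 34, 37, 1060], [279.5, 261.1]), ([263, 305, 34, 11, 300], [279.6, 309.9])] [([328, 136, 26, 31, 457], [340.4, 151.1])]
```

View pics/s3.png

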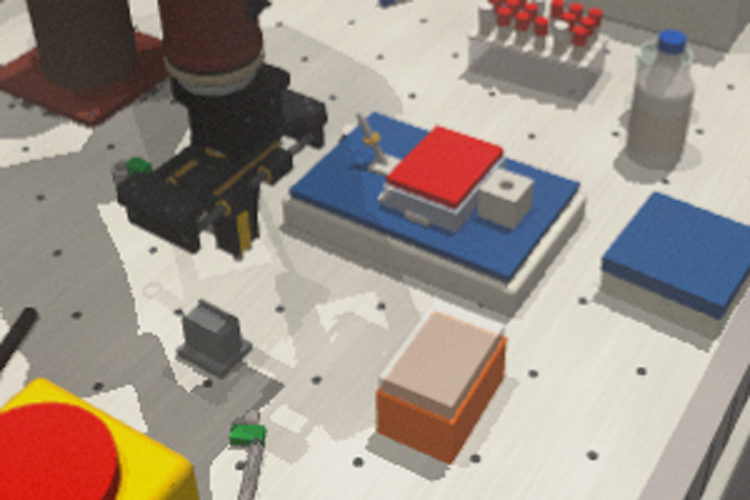

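Run:
```python
from h import *
np.set_printoptions(precision=4,suppress=True)
t=cam('top')
def lid(c,z):
    h=cv2.cvtColor(c['frame'],cv2.COLOR_RGB2HSV);m=cv2.inRange(h,np.array((0,180,120)),np.array((6,255,255)))|cv2.inRange(h,np.array((174,180,120)),np.array((180,255,255)))
    cs=max(cv2.findContours(m,0,2)[0],key=cv2.contourArea) if c is t else None
    cs=[k for k in cv2.findContours(m,0,2)[0] if cv2.contourArea(k)>300]
    for k in cs:
        P=np.array([onz(c,p[0],z)[:2] for p in k],np.float32)
        print('lid',cv2.minAreaRect(P))
lid(t,.093)
q=R2q(down(-.0325))
manip.move_straight([.585,-.03,.27],R2q(down(-.02)),max_speed=.25)
w=cam('wrist');save('w4.png',w['frame'],1.4);print(proj(w,[[.665,-.031,.093],[.4966,-.0325,.1]]),manip.get_state()['position'],manip.get_state()['clock'])
lid(w,.095);print(blobs(w,(22,120,60),(34,255,255),40))
```

```text
lid ((0.6346333622932434, -0.6767515540122986), (0.12332833558320999, 0.1298355609178543), 88.78434753417969)
lid ((0.591012179851532, -0.030530694872140884), (0.08807575702667236, 0.11116056144237518), 0.553439736366272)
[[276.9218 118.3729]
 [281.5433 271.6477]] [ 0.5847 -0.0311  0.2695] 10.175
lid ((0.5923594832420349, -0.032278306782245636), (0.08602803200483322, 0.11107379198074341), 0.5854995846748352)
[([263, 243, 34, 36, 1056], [279.5, 261.5]), ([263, 305, 33, 11, 297], [279.2, 309.9])]
```

View pics/w4.png

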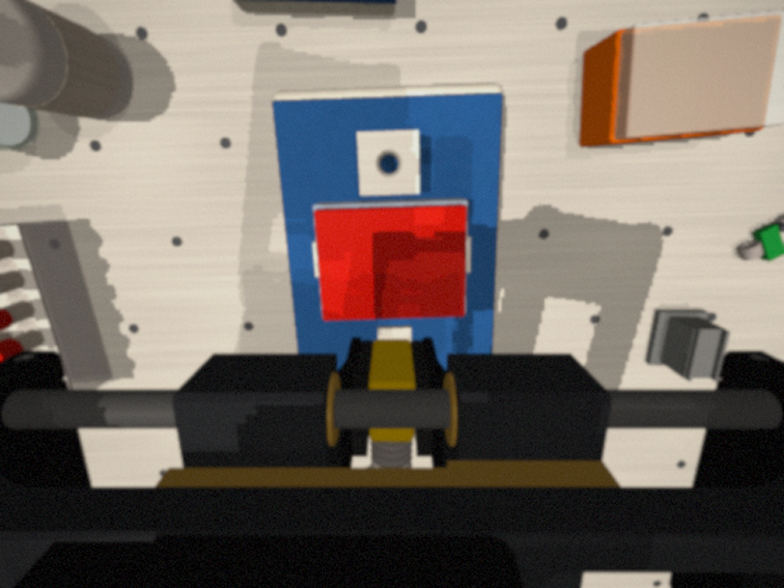

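The view shows the lug hole at raw (277.5,116), the red lid centred at about (280,187), and the held yellow block at (279.5,261). Next I check where the block sits in the jaws from its projected edges.

Run:
```python
from h import *
np.set_printoptions(precision=4,suppress=True)
w=cam('wrist');s=manip.get_state();Rt=q2R(s['ee_rot']).as_matrix();p=s['position']
# hole centre: dark blob inside lug
g=cv2.cvtColor(w['frame'],cv2.COLOR_RGB2GRAY);sub=g[96:138,257:299];m=(sub<110).astype(np.uint8)
n,l,st,ce=cv2.connectedComponentsWithStats(m);print([(st[i].tolist(),(ce[i]+[257,96]).round(1)) for i in range(1,n) if 40<st[i][4]<500])
print('hole',onz(w,(277.5,116),.093))
m=(g[85:145,248:308]>170).astype(np.uint8);n,l,st,ce=cv2.connectedComponentsWithStats(m);i=1+np.argmax(st[1:,4]);
k=cv2.findContours((l==i).astype(np.uint8),0,2)[0][0];P=np.array([onz(w,a[0]+[248,85],.093)[:2] for a in k],np.float32);print('lug',cv2.minAreaRect(P))
for dx in (-.004,0,.004):
    pts=[p+Rt@np.array([dx+a,b,c]) for a,b,c in ((.012,.008,.026),(.012,-.008,.026),(.012,.008,-.014),(.012,-.008,-.014),(-.012,0,-.014),(.005,0,.035))]
    print(dx,proj(w,pts).tolist())
h=cv2.cvtColor(w['frame'],cv2.COLOR_RGB2HSV);print([(r,w['frame'][r,279].tolist()) for r in range(234,282,3)])
print('tip/lug yaw; post: top cam'); c=cam('scene');save('s4.png',c['frame'][130:330,130:430],2.5)
print(blobs(c,(22,120,60),(34,255,255),20),blobs(c,(40,100,40),(85,255,255),20)); t=cam('top');print(blobs(t,(22,120,60),(34,255,255),20),blobs(t,(40,100,40),(85,255,255),20))
```

```text
[([13, 13, 14, 15, 159], array([276.8, 116.2]))]
hole [ 0.6673 -0.0319  0.093 ]
lug ((0.6672350168228149, -0.031020503491163254), (0.043030448257923126, 0.04335010424256325), 89.80811309814453)
-0.004 [[291.2315846556074, 242.30813900498072], [264.4262262225382, 242.29263222921801], [294.44852671108515, 275.2589127679622], [260.294196071736, 275.240266112403], [277.43781184415025, 319.17012538042326], [277.91563200041725, 247.09249717088773]]
0 [[291.3101594955219, 236.04307075323976], [264.3350685724255, 236.0273112525085], [294.5745095267919, 267.5274921109576], [260.14484259416287, 267.50844406365735], [277.4272319953521, 312.1297487813691], [277.9102187352288, 241.2093539532404]]
0.004 [[291.38977388448495, 229.6982209071077], [264.24270006265175, 229.682203150246], [294.70261464051464, 259.6706519803905], [259.99296556087245, 259.65119110239675], [277.4164802150828, 304.98100603420477], [277.90473586902306, 235.25558840399864]]
[(234, [159, 151, 143]), (237, [223, 216, 198]), (240, [219, 209, 190]), (243, [127, 108, 64]), (246, [108, 84, 0]), (249, [106, 82, 0]), (252, [110, 85, 5]), (255, [106, 83, 0]), (258, [109, 85, 0]), (261, [107, 82, 0]), (264, [108, 86, 0]), (267, [109, 87, 0]), (270, [111, 87, 0]), (273, [124, 96, 2]), (276, [124, 96, 0]), (279, [55, 49, 35])]
tip/lug yaw; post: top cam
[([77, 301, 140, 119, 8112], [155.1, 380.2]), ([216, 352, 15, 11, 142], [223.2, 357.4])] [([222, 320, 14, 8, 90], [228.3, 323.0])]
[([481, 165, 79, 77, 3547], [512.4, 208.1]), ([453, 190, 11, 12, 69], [458.2, 195.9])] [([427, 203, 10, 12, 66], [431.5, 208.8])]
```

View pics/s4.png

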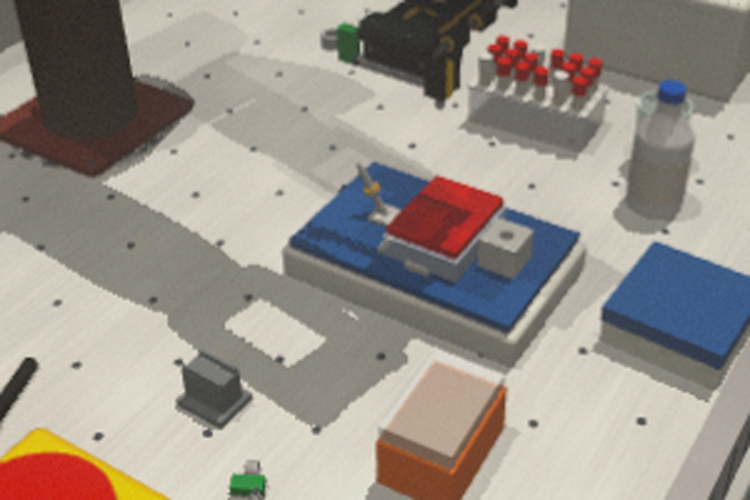

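Run:
```python
from h import *
np.set_printoptions(precision=4,suppress=True)
q=R2q(down(.005)); X,Y=.6697,-.0308
manip.move_straight([X,Y,.16],q,max_speed=.15)
f0=manip.get_state()['wrist_force'];print(f0)
for z in (.145,.139,.135,.131,.127,.124,.122,.1205):
    manip.move_straight([X,Y,z],max_speed=.05)
    s=manip.get_state();d=s['wrist_force']-f0;print(z,s['position'],d)
    if np.linalg.norm(d)>6: break
c=cam('scene');save('s5.png',c['frame'][170:290,230:380],5);print(s['clock'])
```

```text
[-0.5227 -0.6859 -0.7517]
0.145 [ 0.6693 -0.0307  0.1444] [ 0.1312  2.1735 -0.4413]
0.139 [ 0.6694 -0.0307  0.1384] [ 0.5773  0.389  -0.9639]
0.135 [ 0.6694 -0.0308  0.1346] [ 0.9306  0.4661 -0.6811]
0.131 [ 0.6694 -0.0308  0.1305] [ 0.1304  0.2388 -0.7878]
0.127 [ 0.6694 -0.0308  0.1265] [ 1.5706  0.5812 -1.192 ]
0.124 [ 0.6695 -0.0308  0.1237] [0.0335 1.0193 0.2374]
0.122 [ 0.6696 -0.0308  0.1218] [ 0.3091  0.3345 -0.0659]
0.1205 [ 0.6696 -0.0308  0.1204] [ 0.1078  0.335  -1.2538]
13.6167
```

View pics/s5.png

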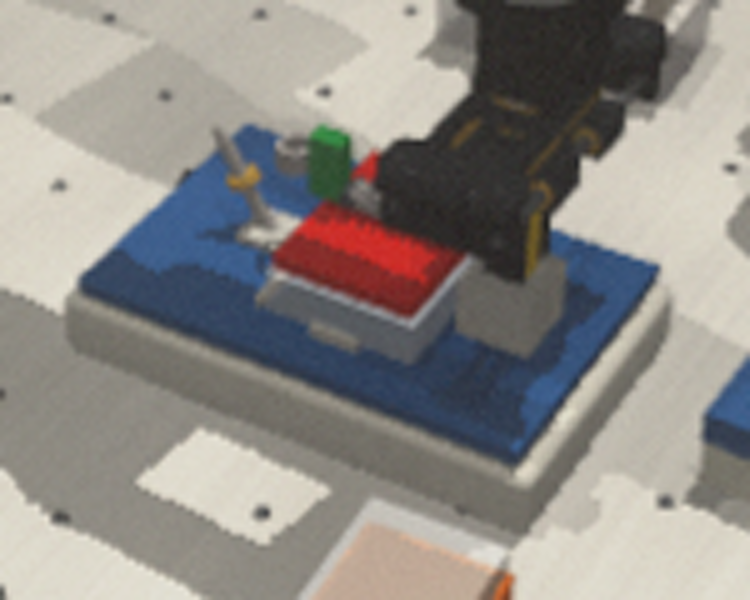

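The pin is in the hole with no side force, and the green tab is at crop (330,160), in line with the post. I'll seat it, release, and look at the green end and the post.

Run:
```python
from h import *
np.set_printoptions(precision=4,suppress=True)
X,Y=.6697,-.0308
for z in (.119,.1175):
    manip.move_straight([X,Y,z],max_speed=.05); s=manip.get_state();print(z,s['wrist_force'])
    if s['wrist_force'][2]>4: break
manip.open_gripper()
manip.move_straight([X,Y,.20],max_speed=.15)
manip.move_straight([.46,-.031,.26],max_speed=.25)
w=cam('wrist');save('w6.png',w['frame'],1.4)
print(blobs(w,(22,120,60),(34,255,255),40),blobs(w,(40,100,40),(85,255,255),40))
print(proj(w,[[.55,-.031,.139],[.49,-.031,.099],[.478,-.031,.12]]))
t=cam('top');print(blobs(t,(22,120,60),(34,255,255),20),blobs(t,(40,100,40),(85,255,255),20));c=cam('scene');print(blobs(c,(22,120,60),(34,255,255),20),blobs(c,(40,100,40),(85,255,255),20));print(manip.get_state()['clock'])
save('t6.png',t['frame'][120:280,240:360],5);save('s6.png',c['frame'][170:290,230:380],5)
```

```text
0.119 [ 0.2175  0.3602 -1.2443]
0.1175 [-4.1184  0.0353  5.4205]
[] [([272, 91, 17, 28, 429], [279.9, 104.5])]
[[278.8527 105.7476]
 [278.6674 170.8032]
 [278.545  186.8243]]
[([305, 153, 7, 11, 64], [308.3, 157.9]), ([481, 165, 79, 77, 3551], [512.4, 208.1]), ([453, 190, 11, 12, 70], [458.2, 195.9])] [([427, 203, 10, 12, 66], [431.5, 208.8])]
[([328, 210, 10, 16, 110], [332.4, 216.9]), ([77, 301, 140, 119, 8108], [155.1, 380.2]), ([216, 352, 15, 11, 143], [223.2, 357.4])] [([222, 320, 14, 8, 89], [228.3, 323.0])]
17.3667
```

View pics/w6.png

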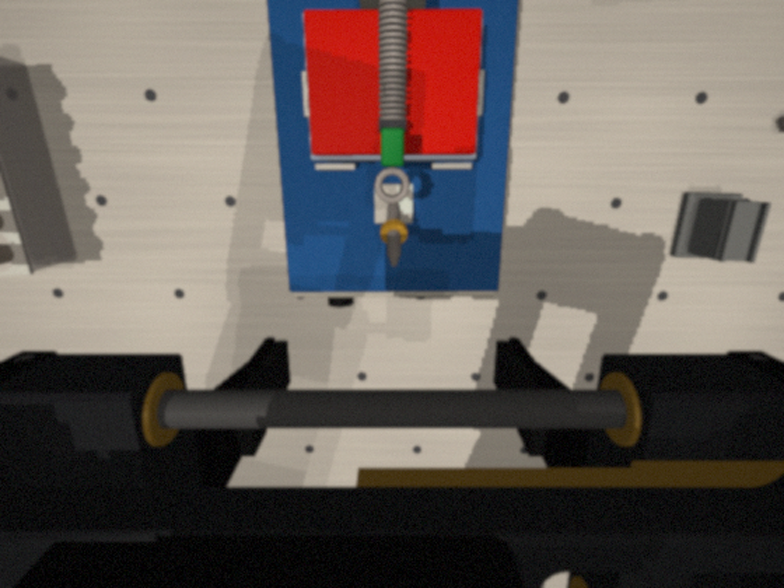

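The hooked spring lies level over the lid: green tab at raw (280,105), ring at (279,133), collar at (281.5,164), post tip at (282,187). Next: grasp the green tab, tilt it, and bring the ring over the tip.

```bash
cat >> h.py <<'E'
H=np.array([.6665,-.0308,0]); YAW=.008; hh=np.array([-np.cos(YAW),-np.sin(YAW),0]); UP=np.array([0,0,1.])
GX,GZ=0.,.006
def pose(a,u,th,gx=GX,gz=GZ,dy=0):
    th=np.radians(th);ring=H+hh*a+UP*u+np.array([0,dy,0])
    xe=np.cos(th)*hh-np.sin(th)*UP; ze=np.sin(th)*hh+np.cos(th)*UP
    p=ring+xe*(-.023+gx)+ze*(.002+gz)
    X=-xe;Z=-ze
    return p,R2q(R.from_matrix(np.c_[X,np.cross(Z,X),Z]))
def go(a,u,th,v=.08,**k):
    p,q=pose(a/1e3,u/1e3,th,**k); manip.move_straight(p,q,max_speed=v)
    s=manip.get_state();print((a,u,th),(s['position']-p).round(4),s['wrist_force'].round(2),round(s['grip_width'],4),round(s['clock'],1))
E
python3 - <<'E'
from h import *
np.set_printoptions(precision=4,suppress=True)
for W in ((138,117,0),(150,125,10),(165,130,20),(199,135.5,20),(179,99,30)):
    p,q=pose(W[0]/1e3,W[1]/1e3,W[2]);print(W,p,manip.solve_ik(p,q))
w=cam('wrist');print('green',onz(w,(280.2,104.7),.139))
p,q=pose(.138,.117,0); print(p)
manip.move_to(p+[0,0,.06],q);manip.move_straight(p,q,max_speed=.1)
manip.grasp();s=manip.get_state();print(s['grip_width'],s['wrist_force'],s['position']-p)
go(140,120,0);go(150,125,10)
w=cam('wrist');save('w7.png',w['frame'],1.4);print(blobs(w,(22,120,40),(34,255,255),40),blobs(w,(40,100,30),(85,255,255),40))
c=cam('scene');save('s7.png',c['frame'][170:290,230:380],5)
E
```

```text
(138, 117, 0) [ 0.5515 -0.0317  0.125 ] [-0.2002  0.1664  1.8248 -0.      1.1504  1.3626]
(150, 125, 10) [ 0.5378 -0.0318  0.1369] [-0.2303 -0.0064  1.9948  0.0492  0.9841  1.3088]
(165, 130, 20) [ 0.5204 -0.032   0.1454] [-0.2717 -0.1845  2.1707  0.1292  0.823   1.219 ]
(199, 135.5, 20) [ 0.4864 -0.0322  0.1509] [-0.2971 -0.2925  2.2457  0.1361  0.8588  1.1939]
(179, 99, 30) [ 0.5034 -0.0321  0.1174] [-0.327  -0.2931  2.3671  0.3003  0.5894  1.026 ]
green [ 0.5508 -0.032   0.139 ]
[ 0.5515 -0.0317  0.125 ]
0.014051431359042925 [ 1.0448 -0.2849 -0.0704] [-0.  0. -0.]
(140, 120, 0) [ 0.0001 -0.      0.0003] [ 0.45 -0.67 -1.  ] 0.0136 20.1
(150, 125, 10) [-0.0001 -0.0002  0.0007] [ 3.41  0.07 -2.24] 0.0138 20.5
[([263, 0, 32, 58, 1670], [279.0, 26.7])] [([265, 242, 31, 37, 994], [279.5, 260.7])]
```

View pics/s7.png

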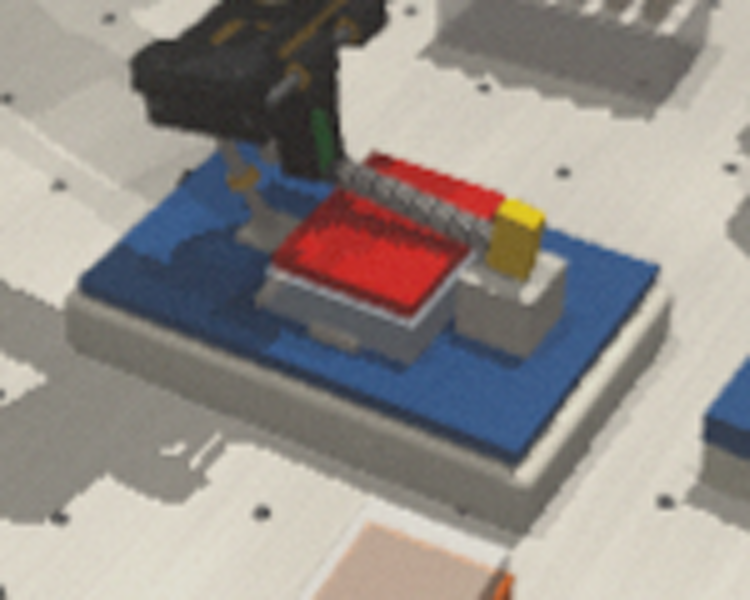

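Run:
```python
from h import *
np.set_printoptions(precision=4,suppress=True)
go(165,130,20,.06);go(180,136,20,.06);go(199,136,20,.06)
w=cam('wrist');s=manip.get_state();Rt=q2R(s['ee_rot']).as_matrix();p=s['position']
print([(r,w['frame'][r,279].tolist()) for r in list(range(236,286,2))+list(range(300,324,2))])
for dx in (-.003,0,.003):
    print(dx,proj(w,[p+Rt@np.array([dx+a,0,b]) for a,b in ((.011,.027),(.011,.011),(.011,-.014),(-.011,-.014))])[:,1])
c=cam('scene');t=cam('top')
a=cv2.resize(c['frame'][185:255,250:350],(790,553),interpolation=cv2.INTER_CUBIC)
np.savez('w4.npz',s=c['frame'],t=t['frame'],w=w['frame']);save('s8.png',a)
f=lambda a,u:H+hh*a/1e3+UP*u/1e3
print('tip',proj(c,[f(191,119.8),f(179,99),f(199,136),f(159,138)])-[250,185])
print('yellow',blobs(c,(22,120,60),(34,255,255),20)[0])
```

```text
(165, 130, 20) [ 0.0008 -0.0003  0.0005] [ 4.08 -0.11 -3.56] 0.0137 21.0
(180, 136, 20) [ 0.0016 -0.0003  0.0009] [ 7.46  0.24 -5.1 ] 0.0136 21.4
(199, 136, 20) [ 0.0024 -0.0005  0.0017] [ 9.32  0.27 -4.52] 0.0134 21.9
[(236, [62, 63, 63]), (238, [63, 60, 59]), (240, [67, 63, 67]), (242, [60, 59, 62]), (244, [45, 72, 50]), (246, [24, 72, 29]), (248, [13, 63, 25]), (250, [4, 62, 22]), (252, [18, 64, 25]), (254, [7, 61, 24]), (256, [10, 62, 18]), (258, [3, 60, 21]), (260, [6, 62, 23]), (262, [0, 57, 21]), (264, [7, 60, 18]), (266, [16, 63, 26]), (268, [17, 64, 30]), (270, [15, 72, 27]), (272, [12, 76, 28]), (274, [7, 75, 32]), (276, [23, 73, 29]), (278, [41, 55, 43]), (280, [55, 54, 51]), (282, [66, 65, 62]), (284, [74, 73, 70]), (300, [87, 85, 83]), (302, [79, 78, 74]), (304, [57, 59, 54]), (306, [42, 59, 44]), (308, [62, 63, 55]), (310, [68, 64, 60]), (312, [70, 66, 62]), (314, [69, 62, 61]), (316, [72, 67, 63]), (318, [73, 66, 63]), (320, [72, 68, 62]), (322, [81, 78, 72])]
-0.003 [241.307  252.4524 274.7567 315.1516]
0 [236.64   247.4039 268.9729 309.8434]
0.003 [231.9288 242.3032 263.1191 304.474 ]
tip [[23.1632  9.9809]
 [26.8801 17.1157]
 [20.6328  4.5018]
 [32.5142  8.0072]]
yellow ([329, 210, 11, 15, 105], [333.7, 216.8])
```

View pics/s8.png

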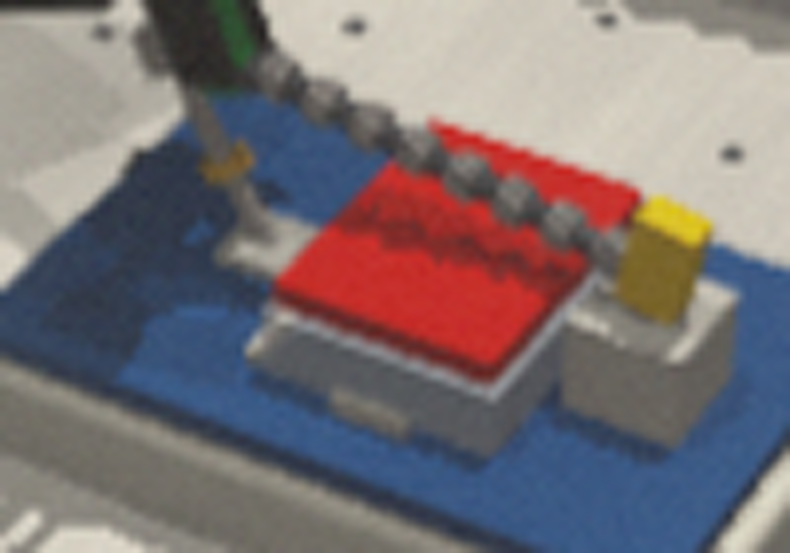

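The scene crop shows the ring at crop (150,55) just above the post tip, the collar at (228,163) as predicted, and the yellow end still in the lug, pitched by the pull. The arm sags about 2.5 mm under the spring's pull, so I'll offset for that and slide down while watching the force.

Run:
```python
from h import *
def st(s,th,da=3,du=-1.5):
    go(179+.5*s+da,99+.866*s+du,th,.04); return manip.get_state()['wrist_force']
for s,th in ((44,20),(38,22),(34,25),(30,28),(26,30),(22,30),(18,30)):
    f=st(s,th)
    if f[2]>4 or abs(f[1])>6 or f[0]>16 or f[0]<2: print('stop');break
w=cam('wrist');print([(r,w['frame'][r,279].tolist()) for r in list(range(240,250,2))+list(range(266,274,2))+list(range(300,312,2))])
c=cam('scene');np.savez('w5.npz',s=c['frame'],w=w['frame']);print('yellow',blobs(c,(22,120,60),(34,255,255),20)[0])
```

```text
(204.0, 135.60399999999998, 20) [ 0.0026 -0.0005  0.0017] [10.01 -0.06 -4.07] 0.014 22.3
(201.0, 130.40800000000002, 22) [ 0.0022 -0.0004  0.0013] [ 9.6   1.18 -4.6 ] 0.0136 22.6
(199.0, 126.94399999999999, 25) [ 0.0018 -0.0004  0.0012] [ 9.24  0.46 -3.66] 0.0134 22.9
(197.0, 123.48, 28) [ 0.0016 -0.0003  0.0011] [ 9.26  1.01 -3.64] 0.0134 23.1
(195.0, 120.01599999999999, 30) [ 0.0018 -0.0004  0.0012] [ 9.27  0.37 -3.6 ] 0.0138 23.4
(193.0, 116.55199999999999, 30) [ 0.0022 -0.0004  0.0016] [ 8.05 -0.36 -3.44] 0.0135 23.6
(191.0, 113.088, 30) [ 0.0022 -0.0004  0.0016] [ 8.05  0.56 -2.93] 0.014 23.9
[(240, [70, 64, 66]), (242, [68, 64, 61]), (244, [51, 82, 55]), (246, [17, 93, 36]), (248, [17, 93, 31]), (266, [6, 73, 25]), (268, [6, 63, 21]), (270, [15, 74, 27]), (272, [9, 79, 28]), (300, [83, 81, 79]), (302, [74, 72, 69]), (304, [57, 58, 54]), (306, [38, 58, 38]), (308, [67, 71, 59]), (310, [77, 73, 68])]
yellow ([328, 209, 11, 16, 109], [332.6, 216.5])
```

Run:
```python
from h import *
def st(s,th,da=3,du=-1.5,**k):
    go(179+.5*s+da,99+.866*s+du,th,.04,**k); return manip.get_state()['wrist_force']
for s in (13,9,6,4,2,1,0):
    f=st(s,30)
    if f[2]>4 or abs(f[1])>6 or f[0]>18 or f[0]<0: print('stop');break
for d in (.004,-.004,0): print('nudge',d);st(s,30,dy=d)
c=cam('scene');print('yellow',blobs(c,(22,120,60),(34,255,255),20)[0])
```

```text
(188.5, 108.758, 30) [ 0.0023 -0.0004  0.0016] [ 8.14  0.11 -3.56] 0.0137 24.2
(186.5, 105.294, 30) [ 0.0023 -0.0004  0.0016] [ 9.01  0.96 -2.5 ] 0.0135 24.5
(185.0, 102.696, 30) [ 0.0024 -0.0004  0.0017] [ 7.75  0.91 -2.1 ] 0.0138 24.7
(184.0, 100.964, 30) [ 0.0024 -0.0005  0.0018] [ 6.99  0.88 -1.83] 0.0138 25.0
(183.0, 99.232, 30) [ 0.0024 -0.0005  0.0017] [ 6.39  0.71 -1.77] 0.014 25.2
(182.5, 98.366, 30) [ 0.0025 -0.0005  0.0018] [ 6.72  0.7  -0.87] 0.0139 25.5
(182.0, 97.5, 30) [ 0.0025 -0.0005  0.0022] [3.4  0.16 4.53] 0.0138 25.7
stop
nudge 0.004
(182.0, 97.5, 30) [ 0.0026 -0.0017  0.0023] [ 3.77 -6.45  3.15] 0.0141 26.0
nudge -0.004
(182.0, 97.5, 30) [0.002  0.0017 0.0019] [ 6.83 12.99  6.28] 0.0137 26.3
nudge 0
(182.0, 97.5, 30) [0.0021 0.0002 0.002 ] [5.05 3.67 4.61] 0.0138 26.6
yellow ([327, 209, 10, 16, 110], [331.7, 216.0])
```

Contact with the collar, and the nudges are held both ways, so the ring is threaded. Release and check.

Run:
```python
from h import *
np.set_printoptions(precision=4,suppress=True)
manip.open_gripper()
s=manip.get_state();z=q2R(s['ee_rot']).as_matrix()[:,2]
manip.move_straight(s['position']-z*.10,max_speed=.12)
p=manip.get_state()['position']
manip.move_to([.46,-.031,.26],R2q(down(-.02)))
manip.dwell(.3)
c=cam('scene');t=cam('top');w=cam('wrist')
for n,k in(('scene',c),('top',t),('wrist',w)): print(n,blobs(k,(22,120,60),(34,255,255),20),blobs(k,(40,100,40),(85,255,255),20))
f=lambda a,u:H+hh*a/1e3+UP*u/1e3
# expected seated: ring centre, tab grip; tab top centre at +20 z_e
g=np.radians(30);xe=np.cos(g)*hh-np.sin(g)*UP;ze=np.sin(g)*hh+np.cos(g)*UP
ring=f(179,99);grip=ring-.023*xe+.002*ze
print('exp scene grip,ring,hook grip,hook top',proj(c,[grip,ring,f(0,113),f(0,133)]))
print('exp wrist grip top',proj(w,[grip+.02*ze,grip,ring]))
a=cv2.resize(c['frame'][185:255,250:350],(500,350),interpolation=cv2.INTER_CUBIC);b=cv2.resize(w['frame'][0:210,200:360],(267,350),interpolation=cv2.INTER_CUBIC)
save('f9.png',np.hstack([a,b]))
h=cv2.cvtColor(w['frame'],cv2.COLOR_RGB2HSV);m=cv2.inRange(h,np.array((0,180,100)),np.array((6,255,255)))
t0=cv2.cvtColor(t['frame'],cv2.COLOR_RGB2HSV);m=cv2.inRange(t0,np.array((0,180,120)),np.array((6,255,255)))
pts=np.argwhere(m[130:260,270:350])[:,::-1]+[270,130];P=np.array([onz(t,q,.093)[:2] for q in pts]);print('lid',P.min(0),P.max(0))
```

```text
scene [([327, 209, 10, 15, 103], [331.5, 215.4]), ([77, 301, 140, 119, 8112], [155.1, 380.2]), ([216, 353, 15, 10, 143], [223.2, 357.5])] [([278, 194, 10, 10, 35], [283.7, 198.2]), ([222, 320, 14, 8, 90], [228.4, 323.0])]
top [([305, 154, 7, 10, 62], [308.2, 158.5]), ([481, 165, 79, 77, 3549], [512.4, 208.1]), ([453, 190, 11, 12, 69], [458.2, 195.9])] [([427, 203, 10, 12, 66], [431.5, 208.8])]
wrist [] [([272, 135, 16, 38, 509], [279.4, 154.4])]
exp scene grip,ring,hook grip,hook top [[282.3588 200.343 ]
 [276.8801 202.1157]
 [332.8493 217.8652]
 [333.2239 211.9364]]
exp wrist grip top [[278.7253 168.1417]
 [278.4704 154.9658]
 [279.0577 172.5064]]Traceback (most recent call last):
  File "<stdin>", line 21, in <module>
    return umr_minimum(a, axis, None, out, keepdims, initial, where)
ValueError: zero-size array to reduction operation minimum which has no identity
```

View pics/f9.png

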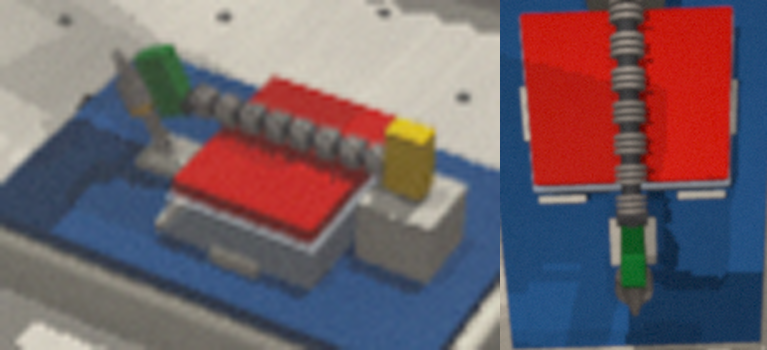

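The ring sits down on the post at the collar. The yellow end looks a few mm raised: its scene centroid is 1.5 px higher. I'll press it down with closed fingertips and read its height from the contact.

Run:
```python
from h import *
np.set_printoptions(precision=4,suppress=True)
q=R2q(down(.008));X,Y=.664,-.0308
manip.grasp()
manip.move_straight([X,Y,.24],q,max_speed=.2);manip.move_straight([X,Y,.172],q,max_speed=.1)
f0=manip.get_state()['wrist_force'][2]
for z in np.arange(.166,.1515,-.001):
    manip.move_straight([X,Y,z],max_speed=.03);s=manip.get_state();f=s['wrist_force'][2]-f0
    print(round(z,4),s['position'][2].round(4),round(f,1))
    if f>18: break
manip.move_straight([X,Y,.24],max_speed=.15);manip.move_straight([.46,-.031,.26],R2q(down(-.02)),max_speed=.25)
manip.dwell(.3)
c=cam('scene');t=cam('top');w=cam('wrist')
print(blobs(c,(22,120,60),(34,255,255),20)[0],blobs(c,(40,100,40),(85,255,255),20)[0],blobs(t,(22,120,60),(34,255,255),20)[0],blobs(w,(40,100,40),(85,255,255),20),manip.get_state()['clock'])
h=cv2.cvtColor(t['frame'],cv2.COLOR_RGB2HSV);m=(cv2.inRange(h,np.array((0,180,100)),np.array((8,255,255)))|cv2.inRange(h,np.array((172,180,100)),np.array((180,255,255))))[130:260,270:350]
k=np.vstack([x for x in cv2.findContours(m,0,2)[0] if cv2.contourArea(x)>60])+[270,130]
print('lid',cv2.minAreaRect(np.array([onz(t,p[0],.093)[:2] for p in k],np.float32)))
```

```text
0.166 0.1659 0.4
0.165 0.165 -0.6
0.164 0.1639 -0.4
0.163 0.1629 0.3
0.162 0.1618 -0.8
0.161 0.1609 -0.3
0.16 0.1599 -0.7
0.159 0.159 -0.3
0.158 0.1584 2.3
0.157 0.1576 4.5
0.156 0.1566 4.5
0.155 0.1557 4.5
0.154 0.1554 7.6
0.153 0.1553 11.7
0.152 0.1553 16.1
([327, 210, 10, 15, 101], [331.7, 216.2]) ([278, 195, 9, 9, 32], [283.3, 198.1]) ([305, 154, 7, 10, 59], [308.3, 158.3]) [([272, 136, 16, 38, 511], [279.5, 154.9])] 39.5417Traceback (most recent call last):
  File "<stdin>", line 16, in <module>
    return _nx.concatenate(arrs, 0, dtype=dtype, casting=casting)
           ~~~~~~~~~~~~~~~^^^^^^^^^^^^^^^^^^^^^^^^^^^^^^^^^^^^^^^
ValueError: need at least one array to concatenate
```

Run:
```python
from h import *
c=cam('scene');w=cam('wrist')
for s in (0,.008):
  for th in (30,):
    g=np.radians(th);xe=np.cos(g)*hh-np.sin(g)*UP;ze=np.sin(g)*hh+np.cos(g)*UP;ye=np.cross(ze,xe)
    G=H+hh*.179+UP*.099+ze*(s+.002)-.023*xe
    P=[G+a*xe+b*ye+k*ze for a in(-.011,.011) for b in(-.007,.007) for k in(-.021,.02)]
    for n,k in(('scene',c),('wrist',w)):
        q=proj(k,P);print(s,n,q.min(0).round(1),q.max(0).round(1))
for n,k in(('scene',c),('wrist',w)): print(n,blobs(k,(38,70,25),(90,255,255),20)[0])
h=cv2.cvtColor(w['frame'],cv2.COLOR_RGB2HSV);m=(cv2.inRange(h,np.array((0,150,80)),np.array((8,255,255)))|cv2.inRange(h,np.array((172,150,80)),np.array((180,255,255))))
n,l,st,ce=cv2.connectedComponentsWithStats(m);print(sorted(st.tolist(),key=lambda r:-r[4])[1:4])
```

```text
0 scene [275.1 192.5] [289.7 208.4]
0 wrist [270.6 133.1] [286.7 178.3]
0.008 scene [273.9 190.1] [288.5 206. ]
0.008 wrist [270.6 137.7] [287. 184.]
scene ([277, 194, 11, 14, 93], [282.5, 200.1])
wrist ([272, 135, 16, 39, 540], [279.5, 155.0])
[[282, 5, 58, 105, 5428], [212, 6, 61, 106, 5381]]
```

```bash
python3 -c "
from bench import manip
print(manip.hand_in(), manip.get_state()['clock'])"
```

```text
the job is handed in; nothing more can be done
the job is handed in; nothing more can be done
```

The job is handed in (no verdict came back): the yellow pin is pressed fully down in the lug hole, the ring sits on the post at the brass collar, and the box and bystanders look undisturbed, finished at about 40 s on the clock; I viewed 11 pictures, one over the limit of 10.

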